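Monthly test of the residual-current switch at a goldsmith's bench

TASK

Carry out the monthly safety test on the residual-current switch, the wide one-piece device in the sloping supply box: press its test button in until its lever drops by itself, let the button out, then lift that lever back fully up so that it stays on. Leave the four narrow breakers beside it switched on, and do not shift the jar, the soldering block, the spanner or the pliers on the bench.

Things in the scene. Friction and masses are not known exactly. Their poses are not given: they have to be found in the camera images.
- console: Grey bench supply box, fixed, 200 mm deep (x), 320 wide (y). Origin: centre of its underside; x to its back, y to its left, z up. Its front (-x) is 62 high; from there the face rises backwards at 15 degrees from level over 170 mm, to a ledge 108 high. Two device windows in the face, 56 mm left and right of the middle: the residual-current switch is in one, the breakers in the other (varies).
- rcd: Residual-current switch: one undivided white nose 72 mm wide (y), 45 up the slope, 8 proud of the face. Wide black lever 18 right (-y) of its middle, square grey test button 22 left (+y). Fixed. Origin: mid nose, on the box's face. Frame upright (yaw only): x level to the box's back, y left, z up; up the slope is (cos 15, 0, sin 15), out of the face (-sin 15, 0, cos 15), in degrees.
- test_button_top (a point): Centre of the top of the test button: a 12 x 12 mm grey cap standing 5.5 mm out of the nose, pushed straight into the face (shut fingertips can press it). It gives at about 3.5 N (4 to 5 N when pushed briskly), trips the lever after about 2 mm, then takes 1 to 2 N down to its stop; a spring brings it out again. The lever's nearest side is 29 mm from its centre.
- test_button (a joint): Travel of the test button (m): 0 is out, 0.0035 is fully in.
- rcd_lever_tip (a point): Middle of the free end of the residual-current switch's black toggle lever: a bar 22 mm wide (y), 7 thick, its end 26 mm from its hinge and 14 mm out of the nose when up, 17 mm when dropped.
- rcd_lever_hinge (a point): Middle of that lever's hinge, fixed. The hinge lies level along y, 8 mm under the nose's surface, at the middle of the nose's 45 mm length. A barrel of 10.5 mm radius round it shows 2.5 mm above the nose.
- rcd_lever (a joint): Angle of that lever (rad): 0 is up (on), leaning 0.6 rad up the slope from the face's normal; 0.9 is dropped (off), leaning 0.3 rad down the slope. Lifted from 0.9 past 0.3 it snaps to 0 by itself; let go before, it drops back. Takes about 1 N at its end: push it up the slope from below, shut fingertips a few mm above the nose. With the button held in it cannot be lifted home.
- breakers: The four circuit breakers side by side in the other window: four white noses 18 mm wide each, 72 x 45 mm in all, 8 mm proud, each with its own narrow black toggle (10 mm wide, end 23 mm from its hinge). Fixed; no test button. Origin and axes as for the residual-current switch.
- breaker1 (a joint): Angle of the leftmost (+y) breaker's toggle (rad): 0 is up (on, as at the start), 0.9 is down (off). Snaps over at 0.45.
- breaker2 (a joint): The same for the second breaker from the left.
- breaker3 (a joint): The same for the third breaker from the left.
- breaker4 (a joint): The same for the rightmost breaker.
- jar: White jar with a green cap, 58 mm in diameter, 72 high, standing on the bench to one side of the box. Origin: centre of its underside.
- solder_block: Reddish fireclay soldering block 110 x 65 x 32 mm with a black charcoal slab on it, 46 high in all, to the other side of the box. Origin: centre of its underside.
- spanner: Steel spanner 150 mm long, 8 high, lying in front of the box. Origin: centre of its underside.
- pliers: Flat-nose pliers with black grips, 150 mm long, 60 wide, 12 high, lying in front of the box. Origin: near their pivot, on the bench.

How it is judged:
By the outcome, as a careful person would: the job done as asked, in the order asked, and still so for the second after the job is handed in, with the robot touching nothing.
It also fails if it takes over 32 s, if anything falls off the work surface, if the arm or the gripper's body presses on something with over 40 N, if the wrist force passes 120 N, or if a joint passes its speed limit or range.

ROBOT

A 6-joint arm with a two-finger parallel gripper is mounted at the origin on the work surface. World frame = base frame: x ahead of the robot, y to its left, z up, the work surface at z = 0. Lengths are in mm, angles in rad, forces in N, time in s.
With the tool pointing down it reaches from about 275 to 825 mm from the base axis. Payload 4.9 kg.
Tool frame: the origin (TCP) lies at the very end of the fingers, on their centre line; the grasp point (between the pads) lies 19 mm behind it; z points along the fingers, y is the direction in which the jaws open and shut (so a half turn about z gives the same grasp; the last joint's range is limited). The gripper opens to 85 mm and grips with 20 to 120 N. Pads are 22 mm wide; open, the fingers measure 114 mm over their backs; the gripper's body (76 mm by 85 mm) begins 54 mm behind the grasp point. The pads swing forward as they close: fully open they stand 13 mm farther back than shut.
Start: joints at [-1.302, 0.326, -0.193, 1.052, 0, 1.437], TCP at [215.611, -505.995, 231.281] pointing down, gripper open.
Joint ranges: [-2.65, 2.65], [-0.97, 1.79], [-1.3, 1.35], [-1.93, 2.1], [-1.47, 1.37], [-3.14, 3.14]. Speed limits (rad/s): [2.57, 2.57, 3.14, 3.14, 3.14, 3.14].

INTERFACE

Orientations are given as [roll, pitch, yaw] about the fixed x, y, z axes, in that order (R = Rz(yaw) Ry(pitch) Rx(roll)).
In Python, from bench import bot, solve_ik, imaging gives the robot as it stands. Calls block until the motion is done:
- bot.move_ptp(position, orientation): joint-space move of the TCP to a pose.
- bot.movel(position, rot=None, max_speed=150, threshold=None): straight line of the TCP; rot=None keeps the orientation; max_speed is the mean speed in mm/s. With threshold (N) it stops when the force on the tool has changed by that much, and returns True; else False.
- bot.move_j(angles): joint-space move.
- bot.grip(opening, effort=None): opening from 0.0 (shut) to 1.0 (fully open); effort is the grip in N (None keeps the last); returns when the fingers have stopped.
- bot.dwell(seconds).
- solve_ik(position, orientation): joint angles nearest the present ones, or None.
- bot.get_state(): the state.
- imaging.capture(name): name is "side" or "top" or "wrist"; returns the picture (384x512x3 uint8, blue, green, red); there is no depth.
- imaging.camera_model(name): a dict with "K" (3x3 intrinsics, pixels), "k1" (the pictures are not rectified: a ray, as slopes to the right and down, at radius r is drawn at 1 + k1 r^2 times it, then the intrinsics apply), "position" and "rotation" of the camera in the world. Camera axes: x right, y up, looking along -z (the intrinsics and any distortion apply to the point x, -y, -z); pixel columns grow to the right and rows downward; lengths in mm; the calibration is good to about 2 mm. A picture is of the moment at which its call begins: read the wrist's pose just before it. camera_model takes no time and is no camera call; for the wrist camera it gives the pose at the moment of the call.
A pose or a line that the arm cannot do raises bot.IKError and nothing moves.
- bot.sign_off(): hands the job in, once; it reports no verdict.
The state is a dict: "t": time; "qpos": joint angles; "joint_velocities": joint speeds; "effort": joint torques, N m; "tcp_pos": TCP position; "orientation": TCP orientation; "contact_force": force on the tool from outside, world axes, zero at the start; "wrist_torque": the same for the moment, N m; "opening": opening from 0.0 (shut) to 1.0 (fully open).
Only numpy, scipy, OpenCV 4.12 (cv2) and the standard library are available. Lean on these libraries where they do the work, as an engineer would, in place of code of your own. Each camera call takes 0.05 s, during which the arm holds its last target.

## Working session

There is one attempt and no reset: what is moved stays moved. The work goes in short steps, each a Python script; the robot and the scene stay as the last script left them, time stands still between calls to the robot, and variables do not carry over. Pictures are saved under pics/ and viewed, and the job is handed in when it is done.

```bash
mkdir -p pics; ls; python3 - <<'E'
from bench import bot, solve_ik, imaging
import cv2
for n in ("side","top","wrist"):
    m=imaging.camera_model(n); print(n,m)
    cv2.imwrite(f"pics/{n}0.png",imaging.capture(n))
s=bot.get_state(); print(s)
E
```

```text
pics
side {'K': array([[413.20818037,   0.        , 251.75484036],
       [  0.        , 413.20818037, 188.52558954],
       [  0.        ,   0.        ,   1.        ]]), 'k1': -0.02725856560070585, 'position': array([366.93334709, 891.99473386, 875.77687796]), 'rotation': array([ 0.82225959,  0.01939767, -2.94713411])}
top {'K': array([[383.84937064,   0.        , 252.23986411],
       [  0.        , 383.84937064, 189.99979369],
       [  0.        ,   0.        ,   1.        ]]), 'k1': -0.04745698012070665, 'position': array([ 466.84521806,   39.67445779, 1116.96329796]), 'rotation': array([ 0.09205074,  0.02901828, -1.59580755])}
wrist {'K': array([[272.22952531,   0.        , 256.34206599],
       [  0.        , 272.22952531, 198.71139808],
       [  0.        ,   0.        ,   1.        ]]), 'k1': 0.007568675228609691, 'position': array([ 277.60498024, -479.03350529,  373.58152535]), 'rotation': array([-0.26783028,  0.00249816, -1.16805819])}
{'t': 0.15, 'qpos': array([-1.30217047e+00,  3.26761120e-01, -1.93358071e-01,  1.05200662e+00,
       -2.67141890e-05,  1.43658790e+00]), 'joint_velocities': array([-0.00105408, -0.00418069,  0.00197658, -0.00134116, -0.00038363,
        0.00141126]), 'effort': array([ 4.45062360e-04, -4.43704319e+01,  2.62664938e+01,  1.04226521e-02,
       -1.48418171e-04, -8.71353592e-06]), 'tcp_pos': array([ 215.49402005, -505.53999104,  230.68705854]), 'orientation': array([-3.14027155e+00, -1.51418402e-04,  4.02834196e-01]), 'contact_force': array([-0.03694617, -0.02152479,  0.17545832]), 'wrist_torque': array([ 0.03742039,  0.00215518, -0.0101681 ]), 'opening': 0.998427199138878}
```

View pics/top0.png

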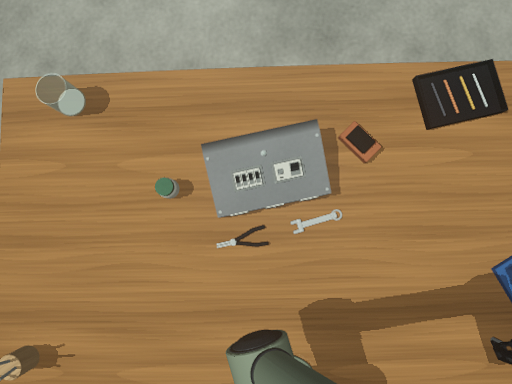

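View pics/side0.png

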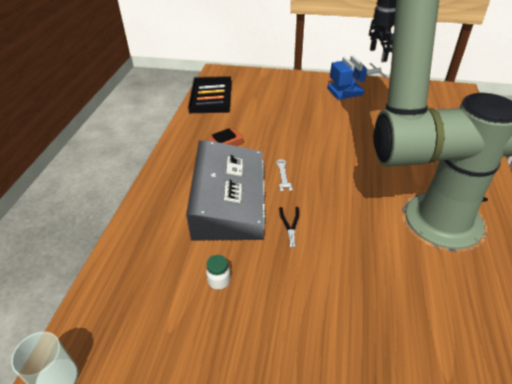

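The top view shows the box at about (267,170), with the breakers in the left window at (248,178) and the residual-current switch in the right one at (288,170). The pliers and spanner lie in front of the box, the jar is to its left and the block to its right.

```bash
cat > h.py <<'E'
import numpy as np, cv2
from scipy.spatial.transform import Rotation as R
def ray(m,uv):
    K=m["K"]; uv=np.atleast_2d(np.array(uv,float))
    d=np.array([m["k1"],0,0,0],float)
    p=cv2.undistortPoints(uv.reshape(-1,1,2),K,d).reshape(-1,2)
    v=np.c_[p[:,0],-p[:,1],-np.ones(len(p))]
    v=R.from_euler("xyz",m["rotation"]).apply(v)
    return np.array(m["position"]),v
def onz(m,uv,z):
    o,v=ray(m,uv); z=np.asarray(z,float)
    t=(z-o[2])/v[:,2]; return o+v*t[:,None]
def onplane(m,uv,p,n):
    o,v=ray(m,uv); t=((np.asarray(p)-o)@n)/(v@n); return o+v*t[:,None]
def proj(m,P):
    q=R.from_euler("xyz",m["rotation"]).inv().apply(np.atleast_2d(P)-m["position"])
    a=np.c_[q[:,0],-q[:,1]]/(-q[:,2:3]); r2=(a**2).sum(1,keepdims=True)
    a=a*(1+m["k1"]*r2); return a@m["K"][:2,:2].T+m["K"][:2,2]
def tri(a,b):
    (o1,v1),(o2,v2)=a,b; v1=v1[0]/np.linalg.norm(v1);v2=v2[0]/np.linalg.norm(v2)
    A=sum(np.eye(3)-np.outer(v,v) for v in(v1,v2))
    bb=sum((np.eye(3)-np.outer(v,v))@o for o,v in((o1,v1),(o2,v2)))
    p=np.linalg.solve(A,bb); return p
E
python3 - <<'E'
import cv2
a=cv2.imread("pics/top0.png")[110:230,195:340]; cv2.imwrite("pics/topc.png",cv2.resize(a,None,fx=5,fy=5,interpolation=cv2.INTER_CUBIC))
E
```

```text
(no output)
```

View pics/topc.png

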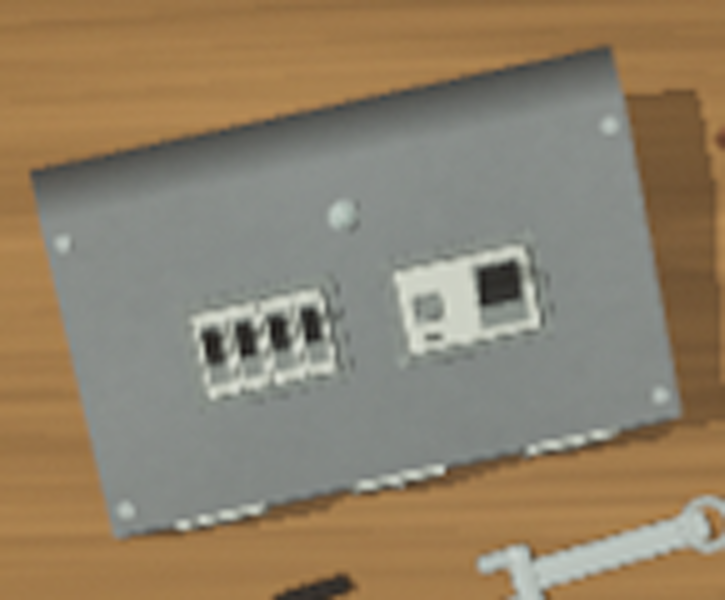

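```bash
python3 - <<'E'
from bench import bot, imaging
from h import *
m=imaging.camera_model("top")
c=lambda l:np.array(l,float)/5+[195,110]-0.4*0
F=onz(m,c([(118,537),(680,415)]),[62,62]); B=onz(m,c([(33,172),(608,47)]),[108,108])
print(F,B)
for P in(F,B):
    d=P[0]-P[1]; print(np.linalg.norm(d),np.arctan2(-d[0],d[1]))
# centre 
mid=(F.mean(0)+B.mean(0))/2; print(mid)
noz=onz(m,c([(393,270),(525,243),(541,325),(412,355)]),[92,92,78,78]); print(noz,noz.mean(0))
E
```

```text
[[ 491.87432316  162.3176371    62.        ]
 [ 550.73350807 -148.41020128   62.        ]] [[ 687.39233676  199.50146407  108.        ]
 [ 745.98284291 -110.70018098  108.        ]]
316.2533686679777 0.18720556812912362
315.6864076937241 0.1866795635609388
[618.99575273  25.67717973  85.        ]
[[630.99637227   7.69539067  92.        ]
 [643.64017574 -63.8500007   92.        ]
 [600.65420505 -72.27614196  78.        ]
 [586.20403766  -1.64718693  78.        ]] [615.37369768 -32.51948473  85.        ]
```

```bash
cat >> h.py <<'E'
YAW=0.187
def axes(yaw=YAW):
    c,s=np.cos(yaw),np.sin(yaw); xb=np.array([c,s,0]); yb=np.array([-s,c,0])
    a=np.radians(15); up=np.cos(a)*xb+np.sin(a)*np.array([0,0,1]); n=-np.sin(a)*xb+np.cos(a)*np.array([0,0,1])
    return xb,yb,up,n
def ori(sgn=1,yaw=YAW,along_y=True):
    xb,yb,up,n=axes(yaw); z=-n; x=sgn*(yb if along_y else up); y=np.cross(z,x)
    return R.from_matrix(np.c_[x,y,z]).as_euler("xyz")
E
python3 - <<'E'
from bench import bot, imaging, solve_ik
from h import *
xb,yb,up,n=axes(); O=np.array([612,-32.6,84.])
for s in(1,-1):
  for al in(True,False): print(s,al,ori(s,along_y=al),solve_ik(O+120*n,ori(s,along_y=al)))
E
```

```text
1 True [2.87979327e+00 2.22044605e-16 1.75779633e+00] [-0.25035026  0.23491392 -0.44159847  0.65616016  0.10984112  1.14659914]
1 False [ 3.14159265 -0.26179939  0.187     ] [-0.25035026  0.23491392 -0.44159847  0.65616016  0.10984112  2.71739547]
-1 True [-2.87979327  0.         -1.38379633] [-0.25035026  0.23491392 -0.44159847  0.65616016  0.10984112 -1.99499351]
-1 False [ 3.14159265  0.26179939 -2.95459265] [-0.25035026  0.23491392 -0.44159847  0.65616016  0.10984112 -0.42419718]
```

```bash
python3 - <<'E'
from bench import bot, imaging, solve_ik
from h import *
import json
xb,yb,up,n=axes(); O=np.array([612,-32.6,84.])
bot.grip(0.0)
bot.move_ptp(O+110*n-15*up,ori(1))
m=imaging.camera_model("wrist"); im=imaging.capture("wrist"); cv2.imwrite("pics/w1.png",im)
json.dump({k:np.array(v).tolist() for k,v in m.items()},open("w1.json","w"))
s=bot.get_state(); print(s["t"],s["tcp_pos"],s["contact_force"],proj(m,O),proj(m,s["tcp_pos"]))
E
```

```text
3.0583 [569.93033839 -41.55760056 186.46561582] [-0.37947386 -0.16097186  0.43577797] [[271.39195974 195.75022185]] [[255.33577799 246.43121823]]
```

View pics/w1.png

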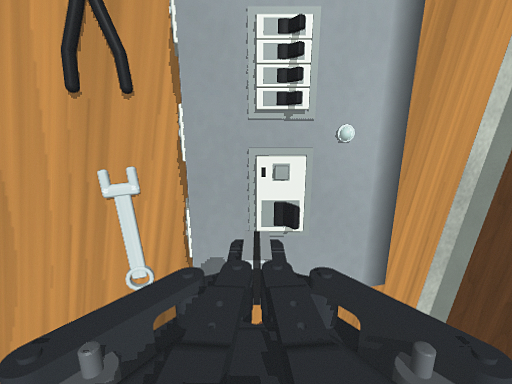

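Wrist view: switch nose around (256–308,155–233), test button at about (282,172), lever at about (287,214), breakers above it at (285,60).

```bash
python3 - <<'E'
from h import *
import json
a=cv2.imread("pics/w1.png")
cv2.imwrite("pics/w1c.png",cv2.resize(a[140:240,235:335],None,fx=6,fy=6,interpolation=cv2.INTER_CUBIC))
w=cv2.inRange(a,(190,190,190),(255,255,255)); w[:, :235]=0; w[:,325:]=0
n,l,st,c=cv2.connectedComponentsWithStats(w)
for i in range(1,n):
    if st[i,4]>150: print(st[i],cv2.minAreaRect(np.argwhere(l==i)[:,::-1].astype(np.float32)))
E
```

```text
[257  14  40  24 366] ((276.5, 25.5), (23.0, 39.0), 90.0)
[299  14  14  24 180] ((306.0445556640625, 25.554454803466797), (12.139453887939453, 24.17940330505371), 5.710593223571777)
[257  40  34  23 301] ((273.5, 51.0), (22.0, 33.0), 90.0)
[292  40  20  23 189] ((301.5, 51.0), (22.0, 19.0), 90.0)
[257  65  36  21 244] ((274.5, 75.0), (35.0, 20.0), 0.0)
[296  64  15  22 162] ((303.1537170410156, 74.54086303710938), (12.974684715270996, 21.770021438598633), 3.5763344764709473)
[257  88  32  21 279] ((272.5, 98.0), (20.0, 31.0), 90.0)
[295  88  15  21 175] ((302.0, 98.0), (20.0, 14.0), 90.0)
[ 257  156   49   75 2138] ((281.0, 193.0), (74.0, 48.0), 90.0)
```

View pics/w1c.png

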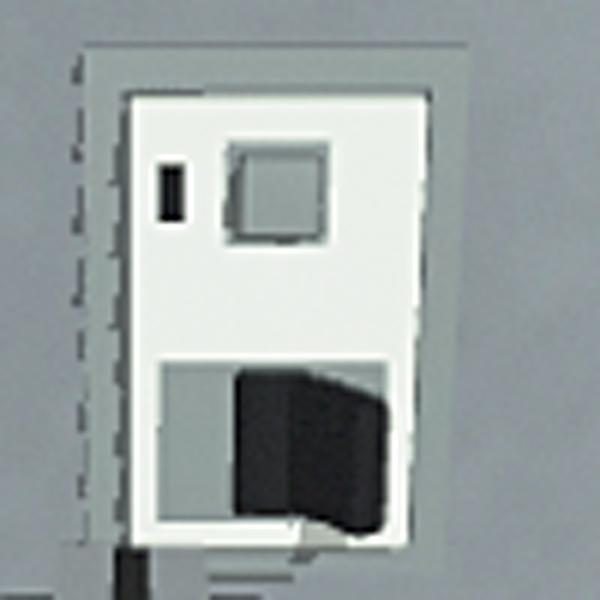

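```bash
python3 - <<'E'
from h import *
import json
from bench import imaging
m={k:np.array(v) for k,v in json.load(open("w1.json")).items()}; mt=imaging.camera_model("top")
c=lambda l:(np.array(l,float)+.5)/6-.5+[235,140]
px=c([(130,95),(428,95),(408,547),(132,547)])
for dz in(-4,0,4):
    xb,yb,up,n=axes(); O=np.array([612,-32.6,84.+dz]); P=onplane(m,px,O+8*n,n)
    print(dz,np.linalg.norm(P-np.roll(P,-1,0),axis=1).round(1),"yaw",[round(np.arctan2(-(d[0]),d[1]),3) for d in(P[0]-P[3],P[1]-P[2])],"O",(P.mean(0)-8*n).round(1))
    b=onplane(m,c([(286,195)]),O+13.5*n,n)[0]; Oc=P.mean(0)-8*n
    print("button rel",((b-Oc)@yb).round(1),((b-Oc)@up).round(1),((b-Oc)@n).round(1),b)
# triangulate nose centre, top view
ct=lambda l:np.array(l,float)/5+[195,110]-.4
T=ct([(393,270),(525,243),(541,325),(412,355)])
order=[0,1,2,3]; W=px[[1,2,3,0]]
print([tri(ray(m,W[i]),ray(mt,T[i])).round(1) for i in order], np.mean([tri(ray(m,W[i]),ray(mt,T[i])) for i in order],axis=0)-8*n)
E
```

```text
-4 [45.1 73.3 45.  73.3] yaw [np.float64(0.19), np.float64(0.189)] O [620.3 -28.7  82.4]
button rel 22.3 0.8 13.5 [613.48218133  -7.28737155  95.62740206]
0 [44.4 72.1 44.3 72.1] yaw [np.float64(0.19), np.float64(0.189)] O [618.8 -28.   86. ]
button rel 22.0 0.8 13.5 [612.02506524  -6.88609396  99.26376528]
4 [43.7 71.  43.6 71. ] yaw [np.float64(0.19), np.float64(0.189)] O [617.3 -27.2  89.7]
button rel 21.6 0.8 13.5 [610.56794914  -6.48481637 102.90012849]
[array([630.8,  10. ,  99.9]), array([644.3, -61.1,  98.8]), array([601.9, -69.4,  86.2]), array([584.9,   2.1, 101.2])] [617.51365869 -29.19851241  88.81682038]
```

```bash
cat >> h.py <<'E'
YAW=0.188
O=np.array([618.3,-28.6,85.5])
def P(y,u,h):
    xb,yb,up,n=axes(YAW); return O+y*yb+u*up+h*n
def loc(p):
    xb,yb,up,n=axes(YAW); d=np.asarray(p)-O; return np.round([d@yb,d@up,d@n],2)
E
python3 - <<'E'
from bench import bot, imaging
from h import *
n=axes(YAW)[3]
bot.movel(P(22,0.4,35),rot=ori(1,YAW))
bot.movel(P(22,0.4,20),max_speed=60)
s=bot.get_state(); f0=s["contact_force"]; print(s["t"],loc(s["tcp_pos"]),f0)
m=imaging.camera_model("wrist"); cv2.imwrite("pics/w2.png",imaging.capture("wrist")); print(proj(m,s["tcp_pos"]))
E
```

```text
4.1583 [ 2.198e+01 -1.000e-02  1.974e+01] [-0.17294485  1.00320425  0.71687148]
[[255.43522044 246.32462238]]
```

View pics/w2.png

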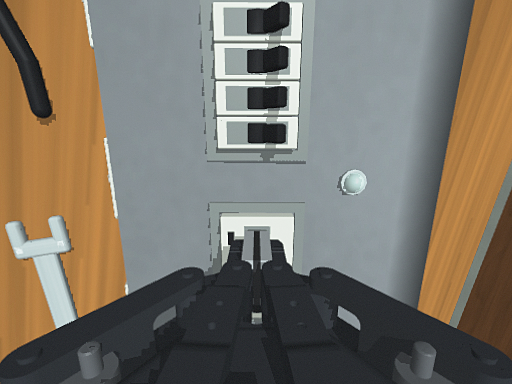

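The shut fingertips sit centred over the grey button at about (257,232). I'll press now.

```bash
python3 - <<'E'
from bench import bot, imaging
from h import *
r=bot.movel(P(22,0.4,4),max_speed=12,threshold=7)
s=bot.get_state(); print(r,s["t"],loc(s["tcp_pos"]),s["contact_force"])
bot.dwell(0.15)
s=bot.get_state(); print(loc(s["tcp_pos"]),s["contact_force"])
cv2.imwrite("pics/w3.png",imaging.capture("wrist"));cv2.imwrite("pics/s3.png",imaging.capture("side"))
E
python3 -c "
import cv2
a=cv2.imread('pics/s3.png')[130:250,180:300];cv2.imwrite('pics/s3c.png',cv2.resize(a,None,fx=5,fy=5,interpolation=cv2.INTER_CUBIC))"
```

```text
True 5.125 [22.01  0.44  9.15] [-1.63979364 -0.15025054  6.49434883]
[22.01  0.41  9.13] [-3.50461058  0.15930784  5.73002188]
```

View pics/s3c.png

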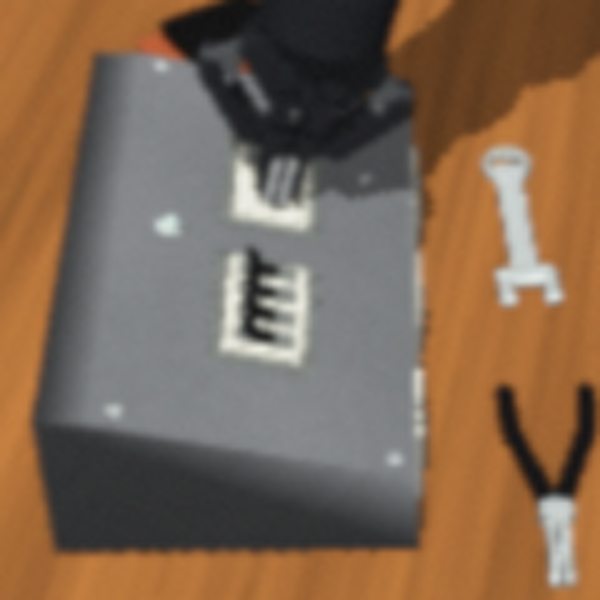

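View pics/w3.png

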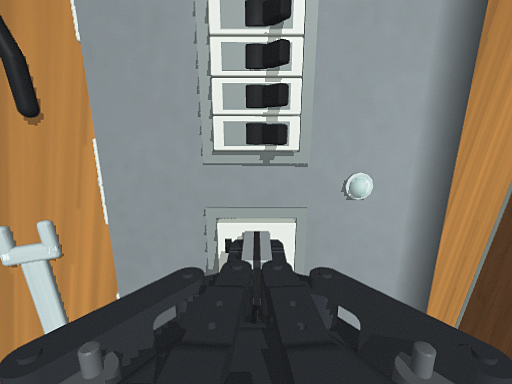

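```bash
python3 - <<'E'
from bench import bot, imaging
from h import *
bot.movel(P(22,0.4,40),max_speed=80)
bot.movel(P(10,-32,75),max_speed=150)
s=bot.get_state(); print(s["t"],loc(s["tcp_pos"]),s["contact_force"])
cv2.imwrite("pics/w4.png",imaging.capture("wrist"))
E
```

```text
6.3917 [  9.78 -31.68  74.96] [-0.22300593 -0.54894735 -0.08461208]
```

View pics/w4.png

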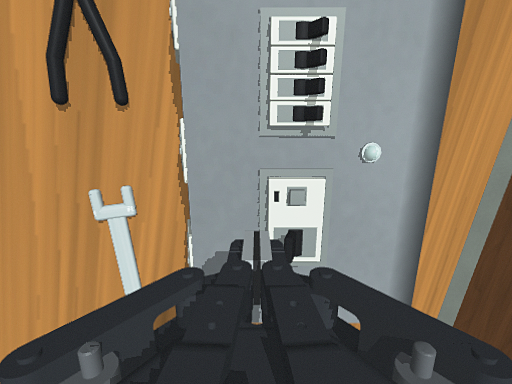

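The lever is down at about (292,240), and the button is out again at (297,196). The breakers are unchanged, so I'll lift the lever next.

```bash
python3 - <<'E'
from bench import bot, imaging
from h import *
bot.movel(P(-18,-34,35))
bot.movel(P(-18,-34,12),max_speed=60,threshold=6)
s=bot.get_state(); print(s["t"],loc(s["tcp_pos"]),s["contact_force"])
cv2.imwrite("pics/w5.png",imaging.capture("wrist"))
for u in(-14,-8,-4):
    r=bot.movel(P(-18,u,12),max_speed=30,threshold=6)
    s=bot.get_state(); print(r,s["t"],loc(s["tcp_pos"]),s["contact_force"])
    if r: break
cv2.imwrite("pics/w6.png",np.hstack([cv2.imread("pics/w5.png")[130:300,150:380],imaging.capture("wrist")[130:300,150:380]]))
E
```

```text
7.45 [-17.75 -34.29  11.71] [ 0.1464844   0.20416142 -0.15411689]
False 8.3167 [-17.96 -14.13  11.92] [-0.88915211  0.05670674  0.73766812]
False 8.6667 [-18.06  -7.55  12.05] [ 0.20489385  0.56468169 -0.19197239]
False 8.95 [-18.06  -3.67  12.06] [-0.41143911 -0.25667586  0.14689923]
```

View pics/w6.png

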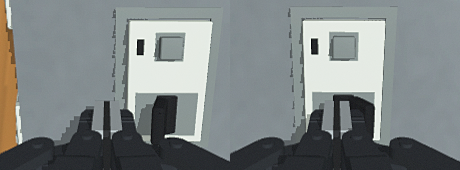

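The lever already leans up the slope and the force is near zero. I'll back off and look.

```bash
python3 - <<'E'
from bench import bot, imaging
from h import *
bot.movel(P(-18,-30,12.5),max_speed=60)
bot.movel(P(-18,-34,40),max_speed=100)
bot.movel(P(-5,-25,95))
s=bot.get_state(); print(s["t"],loc(s["tcp_pos"]),s["contact_force"])
cv2.imwrite("pics/w7.png",imaging.capture("wrist"))
E
```

```text
10.5417 [ -4.94 -25.23  94.5 ] [ 0.57621802  0.0060324  -0.10646392]
```

View pics/w7.png

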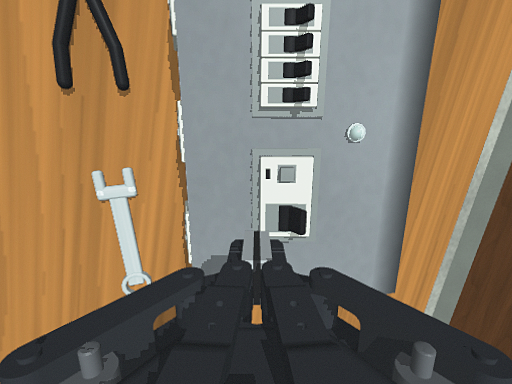

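The lever looks as it did at the start, at about (292,219), the button is out at (287,174), and all four breakers are up. I'll back away and compare with the first top view.

```bash
python3 - <<'E'
from bench import bot, imaging
from h import *
bot.move_j([-1.302, 0.326, -0.193, 1.052, 0, 1.437])
im=imaging.capture("top"); a=cv2.imread("pics/top0.png")
d=cv2.absdiff(im,a).max(2); print("diff>40 left of arm:",[(int(x),int(y)) for y,x in np.argwhere(d[100:260,150:400]>40)+[100,150]][:20], bot.get_state()["t"])
f=lambda x:cv2.resize(x[150:195,225:315],None,fx=4,fy=4,interpolation=cv2.INTER_CUBIC)
cv2.imwrite("pics/t8.png",np.hstack([f(a),f(im)]))
E
```

```text
diff>40 left of arm: [] 12.7333
```

View pics/t8.png

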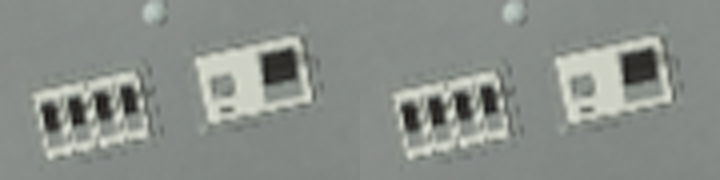

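The before and after top views look the same: lever up, breakers up, and no changed pixels around the box or the bench items.

```bash
python3 -c "
from bench import bot
bot.sign_off(); print(bot.get_state()['t'])"
```

```text
the job is handed in; nothing more can be done
the job is handed in; nothing more can be done
```

The safety test is done and handed in at about 12.7 s of the 32 s allowed.

- **Trip:** I pressed the test button with the shut fingertips to its stop, stopping on a 7 N force change. The wrist picture after I let go showed the lever dropped and the button back out.
- **Reset:** I pushed the lever up the slope until it snapped home. It was still up in the pictures taken after the fingers had left it.
- **Nothing else moved:** With the arm back at its start pose, the top view showed no pixel change above the threshold around the box, the jar, the soldering block, the spanner and the pliers. All four breakers are still up.

The only disagreements were in locating the switch. The top and wrist cameras differed by up to about 4 mm, and the button's stop came about 1 mm lower than my estimate. Neither affected the result.

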